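# Mount the keyed tube carousel on the mixer drive and hold it down

### The arm

A 7-joint arm with a two-finger parallel gripper is mounted at the origin on the work surface. World frame = base frame: x ahead of the robot, y to its left, z up, the work surface at z = 0. Lengths are in mm, angles in rad, forces in N, time in s.
With the tool pointing down it reaches from about 400 to 875 mm from the base axis. Payload 4.4 kg.
Tool frame: the origin (TCP) lies at the very end of the fingers, on their centre line; the grasp point (between the pads) lies 19 mm behind it; z points along the fingers, y is the line along which they close (so a half turn about z gives the same grasp; the last joint's range is limited). The gripper opens to 85 mm and grips with 20 to 120 N. Pads are 22 mm wide; open, the fingers measure 114 mm over their backs; the gripper's body (76 mm by 85 mm) begins 54 mm behind the grasp point. The pads swing forward as they close: fully open they stand 13 mm farther back than shut.
Start: joints at [1.224, 0.628, 0.038, 1.517, -0.027, 0.996, -0.02], TCP at [180.158, -624.548, 231.313] pointing down, gripper open.
Joint ranges: [-3.06, 3.06], [-0.37, 2.12], [-1.25, 1.32], [0.18, 2.47], [-1.1, 4.24], [0.23, 1.98], [-2.94, 2.94]. Speed limits (rad/s): [2.57, 2.57, 3.14, 3.14, 3.14, 3.14, 3.14].

### API

Orientations are given as [roll, pitch, yaw] about the fixed x, y, z axes, in that order (R = Rz(yaw) Ry(pitch) Rx(roll)).
In Python, from cell import read_state, get_image, camera_info, finish_job gives the robot as it stands.
- The arm moves only by the tool play_rows, never from a script. Its argument "deltas" is one flat list of numbers, 7 for each row, row after row: the shift along the tool's x, y, z in mm, then the turn, a rotation vector about the tool's x, y, z in rad, then the opening, from 0 (shut) to 1 (fully open). In form: [dx, dy, dz, ax, ay, az, grip, dx, dy, dz, ax, ay, az, grip, ...]. A call has 1 to 10 rows; each row is the pose to reach, as a shift and turn from the pose commanded when the call began, along the tool's axes at that moment; what a row does not reach only later rows make up. A row lasts 1/8 s, in which the tool goes at most 62.5 mm and 10.7 degrees, less where a joint would pass 70% of its speed; a pose out of reach is approached as far as the arm can. A call with a gripper value outside its range is refused whole. The fingers move at their own pace and stop on an object; the grip force is fixed at half the most. Time passes only in rows, so rows that repeat a pose let the fingers close. It gives the time, the measured TCP pose, the force, the opening and the grip force at its end, in the units of the state.
- read_state(): the state, without advancing time (a new reading comes with each control period).
- get_image(name): name is "scene" or "side" or "wrist"; returns the picture (384x512x3 uint8, red, green, blue); there is no depth.
- camera_info(name): a dict with "fx", "fy", "cx", "cy" (pixels), "T" (4x4, takes a point from camera to world coordinates). Camera axes: x right, y down, z forward; pixel columns grow to the right and rows downward; lengths in mm; the calibration is good to about 2 mm. A picture is of the moment at which its call begins: read the wrist's pose just before it. camera_info takes no time and is no camera call; for the wrist camera it gives the pose at the moment of the call.
- finish_job(): hands the job in; it is judged then, once.
The state is a dict: "clock": time; "qpos": joint angles; "qd": joint speeds; "tau": joint torques, N m; "eef_pos": TCP position; "tool_rot": TCP orientation; "force": force on the tool from outside, world axes, zero at the start; "torque": the same for the moment, N m; "width": finger opening in mm; "gripper_force": force on a finger pad.
Only numpy, scipy, OpenCV 4.12 (cv2) and the standard library are available. Lean on these libraries where they do the work, as an engineer would, in place of code of your own. Each camera call takes 0.05 s, during which the arm holds its last target. There are 200 camera calls.

### The job

First throw the drive unit's cover lever into the notch that the raised arrowhead points at, which uncovers the drive hub, and leave it in that notch. Then take the tube carousel from its wooden stand, put its shaft into the hub, turn it until the key slips into the keyway, and keep pushing against the ejector spring until the collar is fully home on the hub. Finish while still holding it pressed down there, ready for a colleague to lock it (let go, it springs up), and leave the tube rack, bottle and carton alone.

Things in the scene. Friction and masses are not known exactly. Their poses are not given: they have to be found in the camera images.
- base: White drive unit of a bench tube mixer, fixed: a box 200 (x) x 250 (y) x 90 mm high, origin at the centre of its underside. On its flat top: the drive hub 65 mm to -y of its centre line, a cover lever pivoted 30 mm to +y, and round the lever's handle end a dark steel quadrant 8 mm high with four notches in its inner edge.
- lever_pivot (a point): On the lever's vertical pivot axis, at the level of the drive unit's top (90 mm above the table). Its axes are those of the drive unit.
- shutter (a joint): Angle of the cover lever in rad, counter-clockwise from above, limits 0 to 1.35, starts at 0 to 0.15. At 0 its handle points to the unit's +y and its leaf covers the hub; as it grows the handle swings to the unit's -x. Notches at 0, 0.45, 0.90 and 1.35; the marked one is 0.90 (in it: within 0.08). No click: friction, about 2 N at the handle, keeps it where it is left.
- notch_mark (a point): The marked notch in the quadrant, the third from the covered position, 79 mm from the pivot; a raised black arrowhead outside it points at it. The lever's bar has a slim steel pointer that must stand in it.
- lever_grip (a point): On the lever's handle, a black upright round post 12 mm across and 44 mm tall, 60 mm from the pivot axis; this point is on the post's axis, 130 mm above the table, 16 mm under the post's top and 24 mm above the flat lever bar.
- leaf (a point): Centre of the top of the cover leaf, a steel disc 50 mm across and 4 mm thick at the lever's other end, 95 mm from the pivot, facing away from the handle; top 102 mm above the table. It swings to the unit's +x as the lever opens.
- hub_mouth (a point): Centre of the drive hub's mouth, z up: a fixed steel hub 46 mm across, top face 96 mm above the table, with an upright bore 17.8 mm in diameter. A keyway 7 mm wide, open at the top, runs the full depth of the bore and out through the rim towards this point's +x. The hub is clocked differently each time, +x up to 0.7 rad from the world's +x.
- ejector (a joint): Travel in m of the spring-loaded ejector deep in the bore: 0 is up, 0.010 with the carousel fully home, limit 0.013. The shaft tip meets it when the collar is 10 mm from home; it pushes up with 5 N there and 8 N at home, more than the carousel's weight.
- carousel: Tube carousel, loose, 0.17 to 0.29 kg; origin at the centre of its shaft tip, z up the shaft. Shaft 16 mm in diameter, 38 mm long, tip chamfered; above it a collar 36 mm across (38 to 46 mm), an aluminium disc 76 mm across (46 to 54 mm) with six dark pockets, and a wing grip. Starts with its shaft in the stand, x within 0.65 rad of the world's +x.
- key_foot (a point): Lower outer end of the key, 13 mm above the shaft tip. The key, 5 mm wide, lies on the shaft's +x side, 13 to 38 mm above the tip, out to 12.5 mm from the axis; the plain first 13 mm enter the bore at any angle, then the key lands on the hub's face until it is over the keyway. A steel nub 9 x 7 x 8 mm on top of the disc's rim stands right above the key.
- collar_seat (a point): Centre of the collar's underside, 38 mm above the shaft tip; fully home it lies on the hub mouth. Same axes as the carousel.
- wing_mid (a point): Middle of the carousel's black upright wing grip, 36 (x) x 12 (y) x 32 mm tall: 72 mm above the shaft tip, 18 mm above the disc, 14 mm under the grip's top. Same axes as the carousel.
- stand: Fixed wooden block 80 x 80 x 45 mm high, origin at the centre of its underside, with a round plain blind hole 29 mm across from its top; the carousel's collar rests on its top, the shaft in the hole (lift it 40 mm to clear).
- tube_rack: Bystander: wooden rack 50 x 170 x 45 mm with five capped sample tubes, 99 mm high in all; origin at the centre of its underside.
- bottle: Bystander: clear bottle 64 mm across, 190 mm high; origin at the centre of its underside.
- carton: Bystander: white paper carton 60 x 60 x 80 mm high; origin at the centre of its underside.
Mind the look-alikes: they are no part of the job. What is shaped like the carousel but orange or red is not meant.

How it is judged (in metres and radians):
On the way, in this order (a step that is already met when the one before it is completed fails the run):
1. the cover lever is in the marked notch, the carousel still waiting in its stand (value of joint shutter between 0.82 and 0.98 rad and distance of carousel from where it was at the start of the episode below 0.02 m), for 0.2 s.
2. the carousel's key is in the keyway and its collar is home on the hub, lever still in the notch (z of collar_seat in the frame of hub_mouth between -0.004 and 0.0025 m and horizontal distance between collar_seat and hub_mouth below 0.003 m and angle between the x axis of carousel and the x axis of hub_mouth, either way round below 0.17 rad and angle between carousel's own z axis and vertical below 0.07 rad and value of joint shutter between 0.82 and 0.98 rad), for 0.2 s.
At the end, for the whole second after the job is handed in: Lever within 0.08 rad of 0.90; carousel upright, key in keyway, collar centred within 3 mm and within 2.5 mm of the hub face, ejector in at least 7.5 mm, robot bearing on the carousel with over 1 N; tube rack, bottle and carton within 30 mm of their start (all of step 2 and contact force between any of the fingers, the arm and carousel above 1 N and value of joint ejector above 0.0075 m and linear speed of carousel below 0.02 m/s and velocity of joint shutter below 0.1 rad/s and distance of each of tube_rack, bottle, carton from where it was at the start of the episode below 0.03 m); the arm keeps its last pose, push and grip.
It fails at once if the rack of sample tubes is shoved or knocked over (distance of tube_rack from where it was at the start of the episode above 0.03 m or angle between tube_rack's own z axis and vertical above 0.4 rad).
It fails at once if the bottle is shoved or knocked over (distance of bottle from where it was at the start of the episode above 0.03 m or angle between bottle's own z axis and vertical above 0.4 rad).
It fails at once if the small carton is shoved or knocked over (distance of carton from where it was at the start of the episode above 0.03 m or angle between carton's own z axis and vertical above 0.4 rad).
It also fails if it takes over 61 s, if anything falls off the work surface, if the arm or the gripper's body presses on something with over 40 N, if the wrist force passes 120 N, or if a joint passes its speed limit or range.

## Working session

There is one attempt and no reset: what is moved stays moved. The work goes in short steps, Python scripts to look and compute and a tool call to move; the robot and the scene stay as the last step left them, time stands still between calls to the robot, and variables do not carry over. Pictures are saved under pics/ and viewed, at most 14 in all, crops included, and the job is handed in when it is done.

Besides the shell and the picture viewer there is one more tool, called after "Emit:" as name(argument=value, ...) on one line, values as JSON. play_rows: Moves the arm, as the interface text tells. Its arguments: {"type":"object","properties":{"deltas":{"type":"array"}},"required":["deltas"]}

```bash
mkdir -p pics; ls
cat > h.py <<'E'
import numpy as np, cv2
from cell import read_state, get_image, camera_info, finish_job
from scipy.spatial.transform import Rotation as R
def snap(n,f):
    c=camera_info(n); im=get_image(n); cv2.imwrite('pics/'+f,im[:,:,::-1]); np.savez('pics/'+f+'.npz',T=c['T'],k=[c['fx'],c['fy'],c['cx'],c['cy']]); return im
def load(f):
    d=np.load('pics/'+f+'.npz'); return d['T'],d['k']
def px2w(f,u,v,z):
    T,k=load(f); d=T[:3,:3]@np.array([(u-k[2])/k[0],(v-k[3])/k[1],1]); o=T[:3,3]; return o+d*(z-o[2])/d[2]
def w2px(f,p):
    T,k=load(f); q=T[:3,:3].T@(np.array(p)-T[:3,3]); return np.array([k[0]*q[0]/q[2]+k[2],k[1]*q[1]/q[2]+k[3]])
E
python3 - <<'E'
from h import *
a=snap('scene','a.png'); b=snap('side','b.png'); snap('wrist','w0.png')
cv2.imwrite('pics/ab.png',np.vstack([a,b])[:,:,::-1]) if 0 else None
for f in('a.png','b.png','w0.png'):
    T,k=load(f); print(f,T.round(2).tolist(),k)
print(read_state())
E
```

```text
pics
a.png [[-0.69, 0.49, -0.53, 1300.36], [0.72, 0.46, -0.52, 716.3], [-0.01, -0.74, -0.67, 1028.95], [0.0, 0.0, 0.0, 1.0]] [446.07457168 446.07457168 260.97678955 193.29396738]
b.png [[-0.76, -0.34, 0.56, -70.88], [-0.65, 0.39, -0.65, 736.31], [0.0, -0.86, -0.52, 700.15], [0.0, 0.0, 0.0, 1.0]] [360.56106702 360.56106702 263.94952287 188.28807024]
w0.png [[0.28, -0.91, -0.31, 259.87], [-0.96, -0.26, -0.08, -601.24], [-0.0, 0.32, -0.95, 372.8], [0.0, 0.0, 0.0, 1.0]] [299.71585828 299.71585828 258.94793549 194.26724079]
{'clock': 0.15, 'qpos': array([ 1.2241927 ,  0.62915887,  0.03844683,  1.5181151 , -0.02698213,
        0.99631459, -0.01995928]), 'qd': array([-3.26103800e-05, -1.22951285e-03,  4.28978046e-04, -4.11985190e-03,
       -1.24666350e-04,  5.72034572e-05,  2.18405799e-03]), 'tau': array([ 1.90104140e-03, -5.63799727e+01,  1.22706492e+00, -1.93652970e+01,
        1.08947034e-02,  7.35022710e-03,  3.69169697e-06]), 'eef_pos': array([ 180.03043162, -624.08177894,  230.59140651]), 'tool_rot': array([-3.14011479e+00,  2.21755306e-05,  2.80855871e-01]), 'force': array([ 0.54738081, -0.57721774,  0.32635442]), 'torque': array([-0.01815986,  0.01700318, -0.02178497]), 'gripper_force': 0.0, 'width': 85.51372113784075}
```

View pics/a.png

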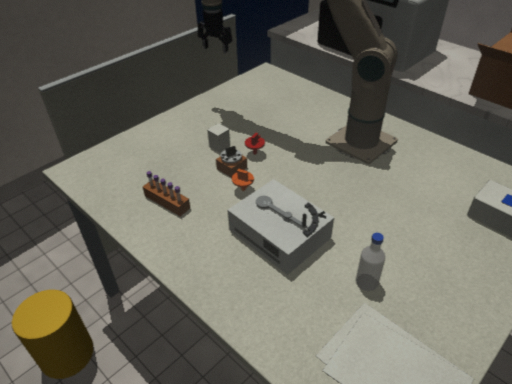

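View pics/b.png

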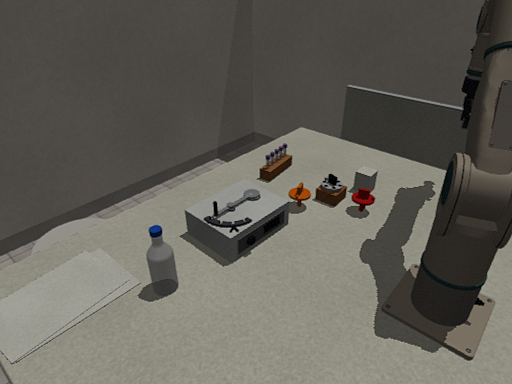

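Scene view: look-alikes are the orange carousel (243,180) and the red one (255,143). The aluminium one on the wooden stand, at (231,157), is the target. The drive unit is at (281,222) with the leaf at (264,202), and the bottle, rack and carton stand clear of it. Next is a close crop.

Run:
```python
from h import *
a=cv2.imread('pics/a.png'); b=cv2.imread('pics/b.png')
A=cv2.resize(a[120:270,200:340],None,fx=4,fy=4,interpolation=cv2.INTER_CUBIC)
B=cv2.resize(b[160:260,180:380],None,fx=4,fy=4,interpolation=cv2.INTER_CUBIC)
cv2.imwrite('pics/A.png',A);cv2.imwrite('pics/B.png',B)
```

```text
(no output)
```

View pics/A.png

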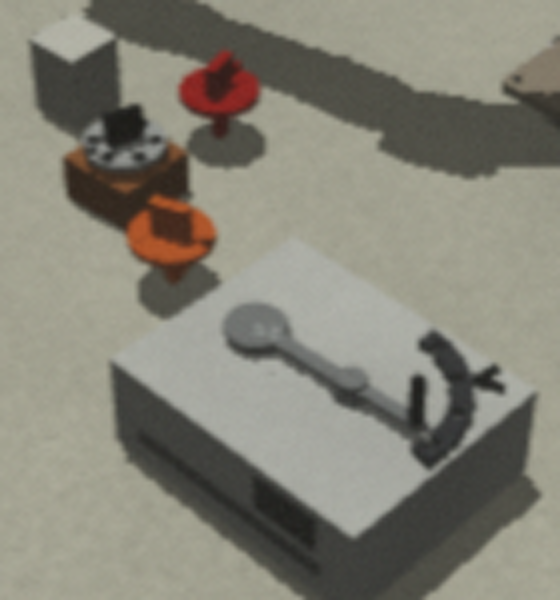

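View pics/B.png

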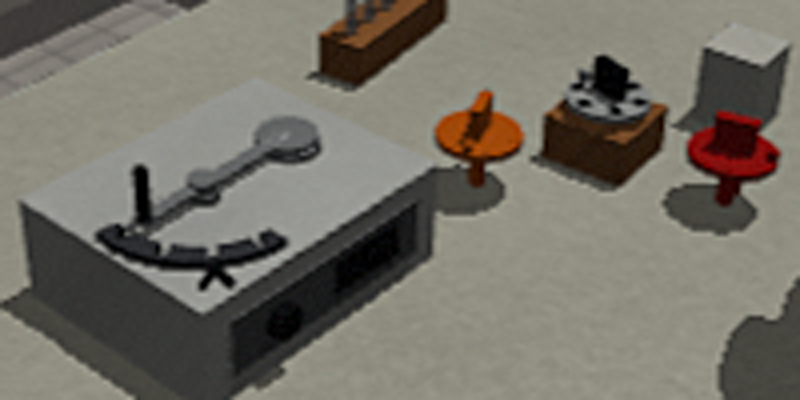

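```bash
cat >> h.py <<'E'
def pA(u,v,z): return px2w('a.png',200+(u-1.5)/4,120+(v-1.5)/4,z)
def pB(u,v,z): return px2w('b.png',180+(u-1.5)/4,160+(v-1.5)/4,z)
E
python3 - <<'E'
from h import *
np.set_printoptions(precision=1,suppress=True)
for n,f,l in (('A',pA,[(295,237),(112,362),(355,537),(537,395)]),('B',pB,[(258,80),(435,172),(208,313),(22,205)])):
    P=np.array([f(u,v,90)[:2] for u,v in l]); c=P.mean(0); print(n,c,P.tolist())
    E=np.roll(P,-1,0)-P; print(np.hypot(*E.T),np.degrees(np.arctan2(E[:,1],E[:,0])))
print('leaf',pA(257,326,102),pB(287,134,102))
print('pivotknob',pA(350,380,104),pB(204,180,104))
print('posttop',pA(419,378,146),pB(140,168,146))
print('arrow',pA(470,380,98),pB(213,268,98))
print('carous disc',pA(125,140,99),pB(608,98,99))
print('wing top',pA(124,113,131),pB(612,65,131))
print('orange',pA(172,238,50),pB(478,133,50), 'red',pA(220,92,50),pB(735,150,50))
print('carton',pA(72,40,80),pB(748,47,80))
E
```

```text
A [585.3  97.8] [[481.34573279473, -25.195513730900416], [682.337467650341, -27.56200043421086], [685.568420603847, 217.84769096236812], [491.926780389148, 226.24283651269673]]
[201.  245.4 193.8 251.7] [ -0.7  89.2 177.5 -92.4]
B [577.7 100.3] [[674.1814665981972, -27.768963958310792], [474.0595981065313, -13.68370080335103], [484.5564878372587, 220.83344503197588], [677.8293448158694, 222.009624731376]]
[200.6 234.8 193.3 249.8] [176.   87.4   0.3 -90.8]
leaf [588.2  33.7 102. ] [583.8  34.2 102. ]
pivotknob [585.1 124.6 104. ] [584.5 124.6 104. ]
posttop [583.1 185.4 146. ] [582.8 186.4 146. ]
arrow [520.  185.2  98. ] [509.2 191.   98. ]
carous disc [ 494.2 -211.7   99. ] [ 425.8 -183.6   99. ]
wing top [ 496.7 -207.7  131. ] [ 424.9 -182.2  131. ]
orange [ 518.5 -132.    50. ] [ 518.8 -134.9   50. ] red [ 340.4 -249.3   50. ] [ 340.3 -254.4   50. ]
carton [ 405.2 -379.9   80. ] [ 394.3 -373.9   80. ]
```

```bash
cat >> h.py <<'E'
def plan(pos,yaw,p0=None,yaw0=None):
    "delta in tool axes for a target TCP position, tool pointing down, from given/current pose"
    s=read_state(); p0=s['eef_pos'] if p0 is None else np.array(p0)
    R0=R.from_euler('xyz',s['tool_rot'] if yaw0 is None else [np.pi,0,yaw0])
    d=R0.inv().apply(np.array(pos)-p0); r=(R0.inv()*R.from_euler('xyz',[np.pi,0,yaw])).as_rotvec()
    return d.round(1).tolist(), r.round(3).tolist()
E
python3 - <<'E'
from h import *
np.set_printoptions(precision=1,suppress=True)
print('disc',pA(125,145,61),pB(608,100,61))
print('wing top',pA(124,113,93),pB(612,65,93))
print('bottle',px2w('a.png',370,280,0),px2w('b.png',163,290,0))
print('rack',pA(-130,290,45))
print(read_state()['eef_pos'],plan([490,-215,260],1.2))
E
```

```text
disc [ 466.3 -244.2   61. ] [ 455.4 -238.8   61. ]
wing top [ 462.7 -246.8   93. ] [ 458.  -243.5   93. ]
bottle [540.9 400.3   0. ] [549.9 408.   -0. ]
rack [ 731.4 -271.4   45. ]
[ 180.  -624.1  230.6] ([411.2, -307.2, -29.0], [-0.001, -0.001, -0.919])
```

Emit:
play_rows(deltas=[43,-37,-5,0,0,0,1,86,-74,-10,0,0,0,1,130,-111,-15,0,0,0,1,173,-148,-20,0,0,0,1,216,-186,-20,0,0,0,1,259,-223,-20,0,0,0,1,303,-260,-20,0,0,0,1,346,-297,-20,0,0,0,1,346,-297,-20,0,0,0,1,346,-297,-20,0,0,0,1])

```text
clock: 1.4
eef_pos: [429.9, -243.6, 251.2]
tool_rot: [3.141, 0.001, 0.281]
force: [-0.1, -0.5, 0.3]
width: 85.5
gripper_force: 0.0
```

Run:
```python
from h import *
s=read_state(); print(s['clock'],s['eef_pos'],s['tool_rot'],s['qpos'])
im=snap('wrist','w1.png')
print(w2px('w1.png',[460,-243,61]))
```

```text
1.4 [ 429.92044793 -243.6204375   251.19498345] [3.14136084e+00 7.99442611e-04 2.81036533e-01] [ 0.46377441  0.38127386 -0.00758527  1.91666692  0.00472554  0.844103
 -0.83616696]
[266.30301922 145.28659777]
```

View pics/w1.png

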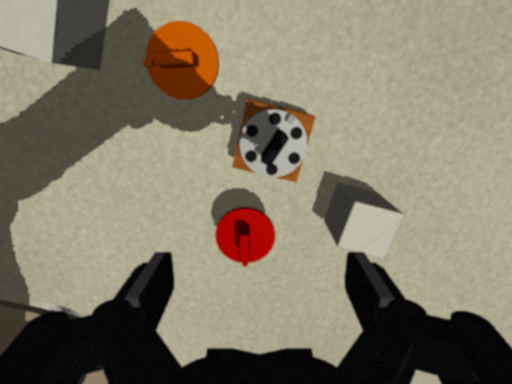

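Run:
```python
from h import *
np.set_printoptions(precision=1,suppress=True)
c=px2w('w1.png',273,144,61); n=px2w('w1.png',289,118,65); print(c,n,np.arctan2(*(n-c)[1::-1]))
im=cv2.imread('pics/w1.png'); o=cv2.resize(im[90:190,220:330],None,fx=5,fy=5,interpolation=cv2.INTER_CUBIC); cv2.imwrite('pics/w1c.png',o)
s=read_state()
print(plan([583,186,230],1.9))
```

```text
[ 463.4 -249.7   61. ] [ 495.1 -257.7   65. ] -0.24669927298932393
([266.2, -371.4, 20.8], [-0.001, 0.001, -1.621])
```

View pics/w1c.png

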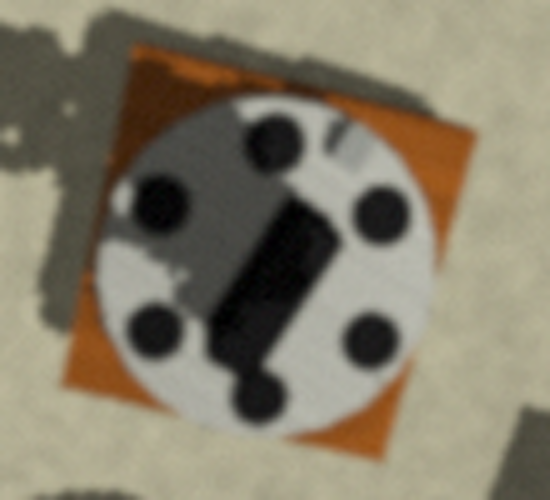

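Emit:
play_rows(deltas=[27,-37,2,0,0,-0.167,1,53,-74,4,0,0,-0.334,1,80,-111,6,0,0,-0.5,1,106,-148,8,0,0,-0.668,1,133,-186,10,0,0,-0.835,1,160,-223,12,0,0,-1.0,1,186,-260,14,0,0,-1.17,1,213,-297,17,0,0,-1.336,1,240,-334,20,0,0,-1.5,1,266,-371,21,0,0,-1.67,1])

```text
clock: 2.7
eef_pos: [584.2, 185.5, 229.8]
tool_rot: [-3.141, 0.001, 1.952]
force: [-0.7, -0.1, 0.0]
width: 85.4
gripper_force: 0.0
```

Run:
```python
from h import *
s=read_state(); print(s['clock'],s['eef_pos'],s['tool_rot'],s['qpos'])
print(plan([583,186,112],1.95))
```

```text
2.7 [584.21785291 185.47951091 229.83440285] [-3.14087666e+00  1.19017349e-03  1.95237628e+00] [-0.06308177  0.61226007 -0.47610411  1.61803496  0.32173048  0.99077657
 -0.26172529]
([1.1, -0.9, 117.8], [-0.001, 0.001, 0.002])
```

Emit:
play_rows(deltas=[1,-1,40,0,0,0,1,1,-1,80,0,0,0,1,1,-1,110,0,0,0,0.6,1,-1,117,0,0,0,0,1,-1,117,0,0,0,0,1,-1,117,0,0,0,0,1,-1,117,0,0,0,0,1,-1,117,0,0,0,0,1,-1,117,0,0,0,0])

```text
clock: 3.82
eef_pos: [582.9, 187.4, 114.8]
tool_rot: [3.139, 0.001, 1.95]
force: [-0.2, -1.1, 6.8]
width: 10.0
gripper_force: 58.5
```

Run:
```python
from h import *
s=read_state(); print(s['clock'],s['eef_pos'],s['tool_rot'],s['force'],s['width'],s['gripper_force'])
# arc from pivot, base yaw
piv=np.array([584.7,124.6]); p=s['eef_pos'][:2]
R0=R.from_euler('xyz',s['tool_rot'])
print(np.hypot(*(p-piv)),np.arctan2(-(p-piv)[0],(p-piv)[1]))
for a in np.linspace(0.1,0.9,9):
    g=a-0.02; t=piv+60*np.array([-np.sin(g),np.cos(g)])
    print(round(a,2),R0.inv().apply([*(t-p),0]).round(1))
```

```text
3.825 [582.86751138 187.39144361 114.8312126 ] [3.13907512e+00 8.43340540e-04 1.95033542e+00] [-0.15489105 -1.05427313  6.80929649] 9.985823386266086 58.539456725120544
62.81817735166846 0.02917545038551916
0.1 [-1.7 -3.9 -0. ]
0.2 [-0.2 -9.7 -0. ]
0.3 [  0.7 -15.6  -0. ]
0.4 [  1.  -21.6  -0.1]
0.5 [  0.7 -27.6  -0.1]
0.6 [ -0.2 -33.5  -0.1]
0.7 [ -1.7 -39.3  -0.1]
0.8 [ -3.7 -45.   -0.1]
0.9 [ -6.4 -50.4  -0.1]
```

Emit:
play_rows(deltas=[0.6,-3,-1,0,0,0,0,2,-8.8,-1,0,0,0,0,3,-15,-1,0,0,0,0,3.5,-21.3,-1,0,0,0,0,3.2,-27.6,-1,0,0,0,0,2.3,-33.7,-1,0,0,0,0,0.7,-39.7,-1,0,0,0,0,-1.4,-45.7,-1,0,0,0,0,-4.1,-51.4,-1,0,0,0,0,-4.1,-51.4,-1,0,0,0,0])

```text
clock: 5.08
eef_pos: [535.5, 169.2, 115.0]
tool_rot: [3.137, -0.005, 1.955]
force: [0.2, 7.4, -1.6]
width: 9.9
gripper_force: 59.5
```

Run:
```python
from h import *
s=read_state(); p=s['eef_pos'][:2]-[584.7,124.6]
print(s['clock'],s['eef_pos'],s['tool_rot'],s['force'],s['width'],np.hypot(*p),np.arctan2(-p[0],p[1])+.02)
snap('wrist','w2.png');snap('side','b2.png')
b=cv2.imread('pics/b2.png');B=cv2.resize(b[160:260,180:320],None,fx=4,fy=4,interpolation=cv2.INTER_CUBIC);cv2.imwrite('pics/B2.png',B)
```

```text
5.075 [535.48261416 169.22493945 114.95238177] [ 3.13715615 -0.00520077  1.95514101] [ 0.22395007  7.38300361 -1.58681815] 9.868195683959618 66.43595629952921 0.8542970526947415
```

View pics/B2.png

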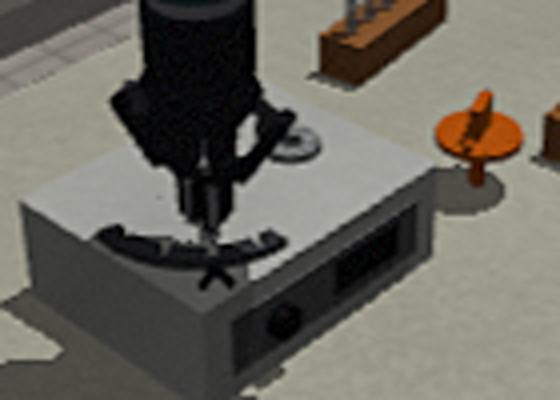

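Emit:
play_rows(deltas=[0,0,0,0,0,0,0.5,0,0,0,0,0,0,1,0,0,0,0,0,0,1,0,0,0,0,0,0,1,0,0,-40,0,0,0,1,-30,0,-80,0,0,0,1,-70,0,-120,0,0,0,1,-110,0,-150,0,0,0,1,-155,5,-155,0,0,0,1,-155,5,-155,0,0,0,1])

```text
clock: 6.42
eef_pos: [599.3, 17.1, 269.5]
tool_rot: [3.141, 0.003, 1.943]
force: [-0.8, 0.1, 0.1]
width: 85.7
gripper_force: 0.0
```

Run:
```python
from h import *
s=read_state(); print(s['clock'],s['eef_pos'],s['tool_rot'],s['qpos'])
snap('wrist','w3.png'); cv2.imwrite('pics/w3c.png',cv2.resize(cv2.imread('pics/w3.png')[0:260,120:400],None,fx=2.3,fy=2.3,interpolation=cv2.INTER_CUBIC))
for p in([583,30,96],[584.7,124.6,100],[538,162,146]): print(w2px('w3.png',p))
```

```text
6.425 [599.30198929  17.09853652 269.52063626] [3.14105040e+00 3.11130636e-03 1.94284755e+00] [ 0.23566083  0.55328943 -0.5007978   1.60882865  0.29777398  1.0546772
  0.02186447]
[247.59979428 156.70856022]
[283.71734416  67.46833402]
[250.84129819 -11.33660835]
```

View pics/w3c.png

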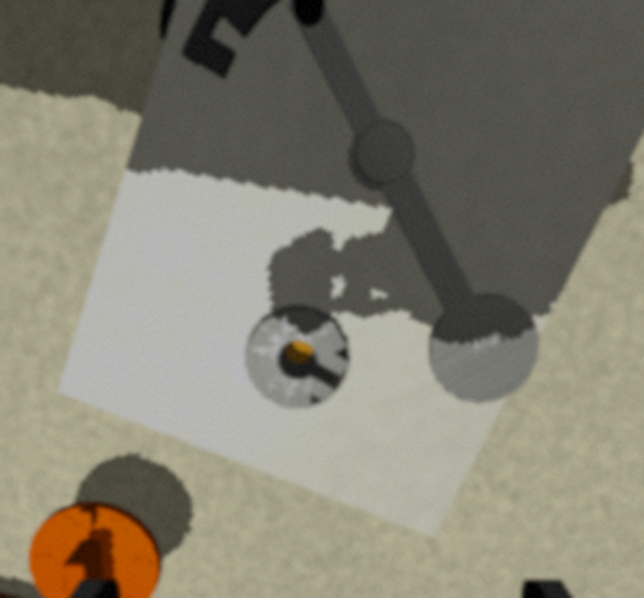

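```bash
cat >> h.py <<'E'
def pW(f,u,v,z,s=2.3,u0=120,v0=0): return px2w(f,u0+(u+.5)/s-.5,v0+(v+.5)/s-.5,z)
E
python3 - <<'E'
from h import *
np.set_printoptions(precision=1,suppress=True)
f='w3.png'
h=pW(f,298,356,96); b=pW(f,297,357,96); k=pW(f,337,379,96); l=pW(f,484,347,102); p=pW(f,386,151,104)
# base edge through front corners: (60,390)->(435,536), z=90
c1=pW(f,60,390,90); c2=pW(f,435,536,90); c3=pW(f,128,170,90)
print('hub',h,b,'key',k,np.arctan2(*(k-b)[1::-1]))
print('leaf',l,'piv',p, np.hypot(*(l-p)[:2]))
e=c2-c1; print('edge',np.hypot(*e[:2]),np.arctan2(e[1],e[0])); e=c3-c1; print(np.arctan2(-e[0],e[1]))
v=p-h; print('hub->piv',np.hypot(*v[:2]),'yaw base',np.arctan2(-v[0],v[1]))
v=p-l; print('lever abs ang',np.arctan2(-v[0],v[1]))
E
```

```text
hub [583.8  32.9  96. ] [583.6  32.3  96. ] key [604.7  29.3  96. ] -0.13889911226123372
leaf [660.4  68.3 102. ] piv [587.2 127.2 104. ] 93.98823347672909
edge 199.10823286642412 -0.02660026310105853
-0.027845696456323964
hub->piv 94.3932272926567 yaw base -0.03554875005058227
lever abs ang 0.8936914469255154
```

Hub at crop (298,356) is uncovered, with its keyway pointing at about −0.14 rad. The leaf at (484,347) and pivot at (386,151) put the lever at about 0.92 rad, inside the window. Next is the carousel.

Run:
```python
from h import *
print(plan([464,-250,260],-0.27),plan([464,-250,200],-0.27,[464,-250,260],-.27))
```

```text
([-202.2, -223.8, 9.3], [0.0, 0.001, 2.217]) ([0.0, -0.0, 60.0], [0.0, 0.0, 0.0])
```

Emit:
play_rows(deltas=[-20,-22,9,0,0,0.18,1,-40,-45,9,0,0,0.36,1,-61,-67,9,0,0,0.54,1,-81,-90,9,0,0,0.72,1,-101,-112,9,0,0,0.9,1,-121,-134,9,0,0,1.08,1,-142,-157,9,0,0,1.26,1,-162,-179,9,0,0,1.44,1,-182,-201,9,0,0,1.62,1,-202,-224,9,0,0,1.8,1])

```text
clock: 7.72
eef_pos: [464.3, -247.0, 260.0]
tool_rot: [-3.14, 0.0, 0.147]
force: [0.5, 0.6, -0.2]
width: 85.6
gripper_force: 0.0
```

Emit:
play_rows(deltas=[0,0,20,0,0,0.18,1,0,0,60,0,0,0.36,1,0,0,80,0,0,0.417,1,0,0,80,0,0,0.417,1,0,0,80,0,0,0.417,1])

```text
clock: 8.35
eef_pos: [465.3, -247.5, 181.0]
tool_rot: [-3.141, -0.001, -0.264]
force: [-0.1, -0.1, -0.1]
width: 85.3
gripper_force: 0.0
```

Run:
```python
from h import *
s=read_state(); print(s['clock'],s['eef_pos'],s['tool_rot'],s['qpos'])
snap('wrist','w4.png'); cv2.imwrite('pics/w4c.png',cv2.resize(cv2.imread('pics/w4.png')[100:360,120:400],None,fx=2.3,fy=2.3,interpolation=cv2.INTER_CUBIC))
for p in([464,-250,61],[464,-250,93]): print((w2px('w4.png',p)-[120,100])*2.3)
```

```text
8.35 [ 465.29786916 -247.5410748   180.96628903] [-3.14123521e+00 -1.00808926e-03 -2.64046617e-01] [ 0.37748633  0.52170628  0.08573341  1.91639059 -0.06671193  0.70525863
 -1.33219355]
[329.39775174 206.73155179]
[330.49274089 233.9907828 ]
```

View pics/w4c.png

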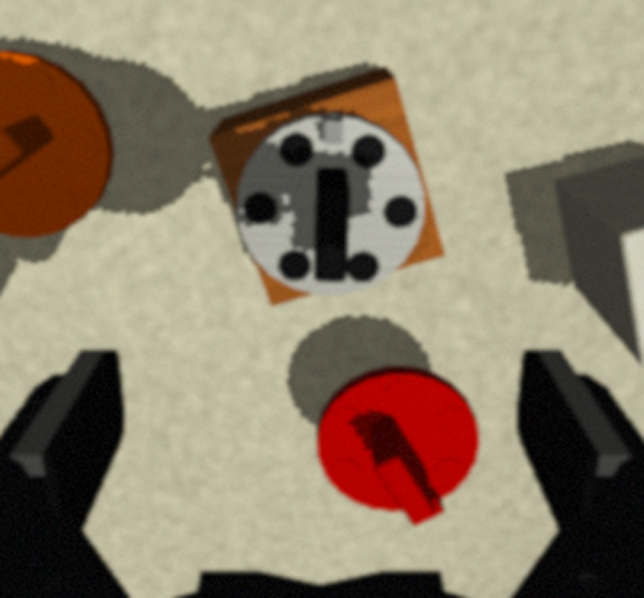

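Run:
```python
from h import *
c=pW('w4.png',331,205,61,2.3,120,100); n=pW('w4.png',332,130,69,2.3,120,100); print(c,n,np.arctan2(*(n-c)[1::-1]))
print(plan([c[0],c[1],65],-0.26))
```

```text
[ 464.86340553 -250.62327728   61.        ] [ 495.56058401 -259.06980287   69.        ] -0.26851162306355375
([-0.0, 2.8, 116.3], [-0.0, -0.002, -0.005])
```

Emit:
play_rows(deltas=[0,3,40,0,0,0,1,0,3,80,0,0,0,1,0,3,108,0,0,0,1,0,3,115,0,0,0,0.5,0,3,115,0,0,0,0,0,3,115,0,0,0,0,0,3,115,0,0,0,0,0,3,115,0,0,0,0,0,3,115,0,0,0,0])

```text
clock: 9.52
eef_pos: [464.6, -251.5, 66.6]
tool_rot: [3.141, -0.002, -0.266]
force: [-0.4, 0.2, 6.7]
width: 11.4
gripper_force: 58.8
```

Emit:
play_rows(deltas=[0,0,-10,0,0,0,0,0,0,-30,0,0,0,0,0,0,-60,0,0,0,0,0,0,-100,0,0,0,0,0,0,-140,0,0,0,0,0,0,-140,0,0,0,0,0,0,-140,0,0,0,0])

```text
clock: 10.4
eef_pos: [463.0, -250.6, 204.9]
tool_rot: [-3.141, 0.001, -0.266]
force: [-0.8, 0.5, -3.2]
width: 11.1
gripper_force: 58.5
```

Run:
```python
from h import *
s=read_state(); print(s['clock'],s['eef_pos'],s['tool_rot'],s['force'],s['width'],s['gripper_force'])
snap('wrist','w5.png'); cv2.imwrite('pics/w5c.png',cv2.resize(cv2.imread('pics/w5.png')[170:370,150:370],None,fx=2.9,fy=2.9,interpolation=cv2.INTER_CUBIC))
print(plan([583.7,32.5,205],-0.14), w2px('w5.png',s['eef_pos']))
```

```text
10.4 [ 463.03259712 -250.61277477  204.93250372] [-3.14124015e+00  1.27111216e-03 -2.66162272e-01] [-0.81778645  0.53974258 -3.22874262] 11.134436883221984 58.49705636501312
([42.2, -304.8, -0.6], [-0.001, 0.002, -0.126]) [260.90241258 256.33704757]
```

View pics/w5c.png

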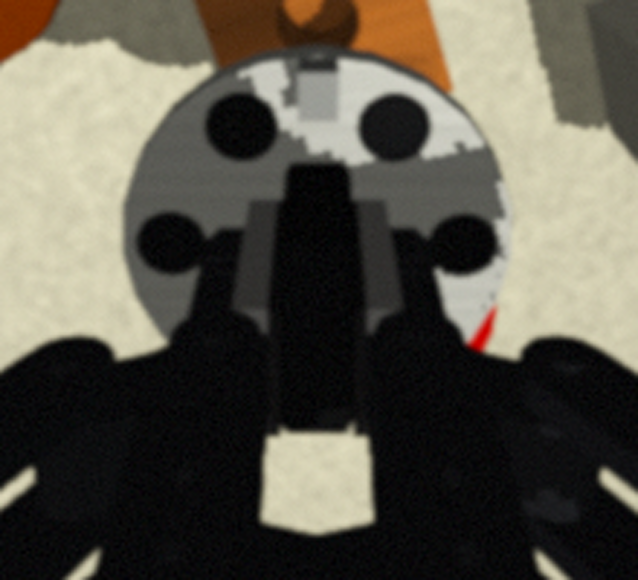

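Run:
```python
from h import *
s=read_state(); Rt=R.from_euler('xyz',s['tool_rot']); 
cr=lambda p:((w2px('w5.png',p)-[150,170]+.5)*2.9-.5).round(1)
for off in(-2,0,2):
  for dz in(5.6,13.6):
    C=s['eef_pos']+Rt.apply([off,0,dz])
    q=np.array([cr(C+38*Rt.apply([np.cos(t),np.sin(t),0])) for t in np.linspace(-np.pi,np.pi,361)])
    print(off,dz,'L',q[q[:,0].argmin()],'R',q[q[:,0].argmax()],'top',q[q[:,1].argmin()])
  N=s['eef_pos']+Rt.apply([off,0,-2.4]); print('nub top outer/inner',cr(N+Rt.apply([38,0,0])),cr(N+Rt.apply([29,0,0])))
  N=s['eef_pos']+Rt.apply([off,0,-21.4]); print('wing top outer',cr(N+Rt.apply([18,0,0])))
```

```text
-2 5.6 L [124.8 233.1] R [519.5 232.9] top [322.3  57.5]
-2 13.6 L [133.2 216.4] R [510.7 213.3] top [322.   44.7]
nub top outer/inner [322.5  71.7] [322.4 120.8]
wing top outer [323.  230.8]
0 5.6 L [124.1 226.9] R [520.2 220.5] top [318.6  46.9]
0 13.6 L [132.5 204.5] R [511.4 204.3] top [318.5  34.5]
nub top outer/inner [322.5  60.5] [322.5 110. ]
wing top outer [323.  219.4]
2 5.6 L [123.4 217.6] R [521.  211.1] top [318.5  36.1]
2 13.6 L [131.9 198.5] R [512.1 195.3] top [318.5  24.2]
nub top outer/inner [322.5  49.2] [322.5  99.2]
wing top outer [323.  207.9]
```

Emit:
play_rows(deltas=[-2,-30,0,0,0,-0.02,0,-5,-75,0,0,0,-0.05,0,-7,-120,0,0,0,-0.1,0,-10,-165,0,0,0,-0.126,0,-13,-210,0,0,0,-0.126,0,-16,-255,0,0,0,-0.126,0,-18,-285,0,0,0,-0.126,0,-19,-297,0,0,0,-0.126,0,-19,-297,0,0,0,-0.126,0,-19,-297,0,0,0,-0.126,0])

```text
clock: 11.7
eef_pos: [523.1, 38.4, 204.9]
tool_rot: [3.14, 0.001, -0.143]
force: [0.9, -0.0, -2.6]
width: 11.0
gripper_force: 58.6
```

Run:
```python
from h import *
s=read_state(); print(s['clock'],s['eef_pos'],s['tool_rot'],s['force'],s['width'])
snap('wrist','w6.png'); cv2.imwrite('pics/w6c.png',cv2.resize(cv2.imread('pics/w6.png')[60:260,150:370],None,fx=2.9,fy=2.9,interpolation=cv2.INTER_CUBIC))
print((w2px('w6.png',[583.7,32.5,96])-[150,60])*2.9)
```

```text
11.7 [523.13107088  38.36923306 204.94993878] [ 3.14012224e+00  9.13588754e-04 -1.42668342e-01] [ 0.91910661 -0.03463947 -2.55269366] 10.953807400667396
[308.77971598 180.89155582]
```

View pics/w6c.png

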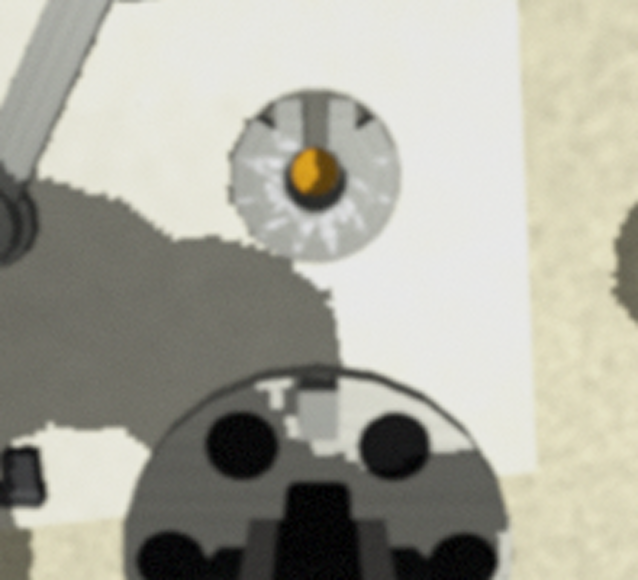

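Run:
```python
from h import *
s=read_state(); Rt=R.from_euler('xyz',s['tool_rot'])
h=pW('w6.png',315,175,96,2.9,150,60); k=pW('w6.png',316,97,96,2.9,150,60); print(h,np.arctan2(*(k-h)[1::-1]))
print('bore',pW('w6.png',316,178,96,2.9,150,60))
print('hub in tool',Rt.inv().apply(h-s['eef_pos']))
```

```text
[585.34704263  30.75777647  96.        ] -0.15765181929351668
bore [584.49210334  30.59745844  96.        ]
hub in tool [ 62.6052074   -1.40219281 109.08861587]
```

Emit:
play_rows(deltas=[20,0,0,0,0,0,0,45,0,10,0,0,0,0,63.5,-0.5,25,0,0,0,0,63.5,-0.5,42,0,0,0,0,63.5,-0.5,42,0,0,0,0,63.5,-0.5,42,0,0,0,0])

```text
clock: 12.5
eef_pos: [585.8, 31.9, 163.6]
tool_rot: [3.142, 0.001, -0.14]
force: [0.3, 0.6, -2.2]
width: 10.8
gripper_force: 58.6
```

Emit:
play_rows(deltas=[0,0,3,0,0,0,0,0,0,6,0,0,0,0,0,0,9,0,0,0,0,0,0,11,0,0,0,0,0,0,11,0,0,0,0])

```text
clock: 13.12
eef_pos: [586.4, 31.5, 152.2]
tool_rot: [3.141, 0.0, -0.141]
force: [-0.8, -1.1, -2.3]
width: 11.0
gripper_force: 58.7
```

Emit:
play_rows(deltas=[0,0,3,0,0,0,0,0,0,5,0,0,0,0,0,0,5,0,0,0,0])

```text
clock: 13.5
eef_pos: [586.2, 31.2, 146.9]
tool_rot: [3.14, 0.001, -0.141]
force: [-0.8, -3.7, -2.8]
width: 11.0
gripper_force: 58.5
```

Run:
```python
from h import *
s=read_state(); print(s['clock'],s['eef_pos'],s['tool_rot'],s['force'],s['torque'])
b=snap('side','b7.png'); a=snap('scene','a7.png')
B=cv2.resize(b[170:230,210:290],None,fx=5,fy=5,interpolation=cv2.INTER_CUBIC);A=cv2.resize(a[165:245,230:310],None,fx=5,fy=5,interpolation=cv2.INTER_CUBIC)
cv2.imwrite('pics/AB7.png',np.hstack([np.pad(B,((0,100),(0,0),(0,0))),A])[:,:,::-1])
```

```text
13.5 [586.22033821  31.17919596 146.90691212] [ 3.14041774e+00  7.20320498e-04 -1.40717614e-01] [-0.78418375 -3.69247155 -2.76237799] [-1.04309644  0.19280809  0.03462215]
```

View pics/AB7.png

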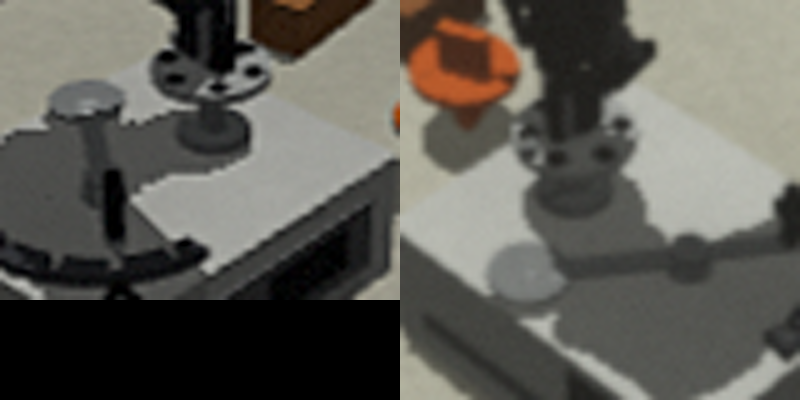

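The side view shows the shaft entering the hub at (213,120), with no vertical load. A sideways force of −3.7 N in y says to shift about 1 mm to −y.

Emit:
play_rows(deltas=[0,1,0,0,0,0,0,0,1,3,0,0,0,0,0,1,6,0,0,0,0,0,1,8,0,0,0,0,0,1,8,0,0,0,0])

```text
clock: 14.22
eef_pos: [586.3, 31.0, 139.0]
tool_rot: [3.141, 0.0, -0.14]
force: [-1.1, -2.7, -2.0]
width: 11.2
gripper_force: 58.6
```

Emit:
play_rows(deltas=[0,1,3,0,0,0,0,0,1,6,0,0,0,0,0,1,9,0,0,0,0,0,1,11,0,0,0,0,0,1,11,0,0,0,0])

```text
clock: 14.85
eef_pos: [586.3, 30.6, 128.0]
tool_rot: [-3.141, 0.0, -0.14]
force: [-1.2, -1.4, -2.6]
width: 10.7
gripper_force: 58.7
```

Emit:
play_rows(deltas=[0,0.5,3,0,0,0,0,0,0.5,6,0,0,0,0,0,0.5,8,0,0,0,0,0,0.5,8,0,0,0,0])

```text
clock: 15.35
eef_pos: [586.5, 30.3, 120.5]
tool_rot: [-3.141, -0.001, -0.14]
force: [-2.2, 2.7, 4.2]
width: 11.0
gripper_force: 59.7
```

Emit:
play_rows(deltas=[0,0,1,0,0,0,0,0,0,2,0,0,0,0,0,0,2,0,0,0,0,0,0,2,0,0,0,0])

```text
clock: 15.85
eef_pos: [586.5, 30.1, 118.4]
tool_rot: [-3.141, -0.0, -0.14]
force: [-0.9, 2.8, 5.2]
width: 10.9
gripper_force: 59.8
```

Emit:
play_rows(deltas=[0,0,1,0,0,0,0,0,0,2,0,0,0,0,0,0,2,0,0,0,0,0,0,2,0,0,0,0])

```text
clock: 16.35
eef_pos: [586.5, 30.2, 117.6]
tool_rot: [-3.141, -0.001, -0.14]
force: [-5.0, 2.7, 13.6]
width: 11.0
gripper_force: 61.1
```

Emit:
play_rows(deltas=[-0.5,-0.4,0.5,0,0,0,0,-0.5,-0.4,1,0,0,0,0,-0.5,-0.4,1,0,0,0,0,-0.5,-0.4,1,0,0,0,0])

```text
clock: 16.85
eef_pos: [586.5, 30.2, 117.6]
tool_rot: [-3.141, -0.002, -0.14]
force: [-4.8, 2.5, 19.7]
width: 10.8
gripper_force: 62.1
```

Run:
```python
from h import *
s=read_state(); print(s['clock'],s['eef_pos'],s['tool_rot'],s['force'],s['torque'])
b=snap('side','b8.png'); a=snap('scene','a8.png')
B=cv2.resize(b[170:230,210:290],None,fx=5,fy=5,interpolation=cv2.INTER_CUBIC);A=cv2.resize(a[165:245,230:310],None,fx=5,fy=5,interpolation=cv2.INTER_CUBIC)
cv2.imwrite('pics/AB8.png',np.hstack([np.pad(B,((0,100),(0,0),(0,0))),A])[:,:,::-1])
```

```text
16.85 [586.50554813  30.24987426 117.58064943] [-3.14086155e+00 -2.04497982e-03 -1.40228679e-01] [-4.81200339  2.51687461 19.65004346] [ 0.51361244  1.26268721 -0.01569564]
```

View pics/AB8.png

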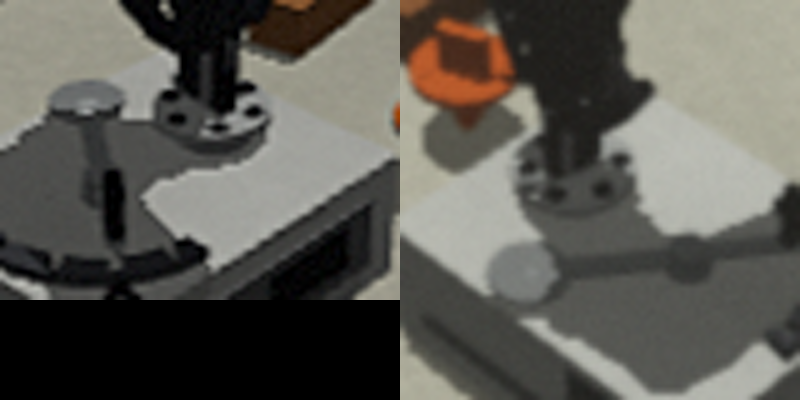

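The collar is seated: TCP z has stopped at 117.6 mm as predicted while the push rose to 20 N. The lever still points at the arrowhead.

```bash
python3 -c "
from h import *
print(finish_job())"
```

```text
the job is handed in; nothing more can be done
None
```

The job is handed in after about 17 s of robot time: by my measurements the lever is in the marked notch (about 0.92 rad) and the carousel is keyed, fully home and held down with about 20 N; the judge's result was not shown.

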